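# Take the warmed bushing off the bearing hot plate with tongs

## Task

The bronze bushing on the bearing hot plate is warm and ready to fit: lift the cover off the hot plate by its handle and set it down upright on the white insulating board, without dropping it. Then take the spring tongs from their rest, close their jaws round the bronze bushing and lift it about 10 cm clear of the plate, and finish like that, still squeezing the tongs and holding the bushing up in their jaws, steady and upright. The parts are hot: touch the bushing and the steel ring with the tongs only, and leave the ring and the other things on the bench where they are.

Things in the scene. Friction and masses are not known exactly. Their poses are not given: they have to be found in the camera images.
- hotplate: Bearing hot plate, fixed to the bench: grey box 200 (x) x 230 (y) mm with a flat aluminium heating plate on top, its surface 83 mm above the bench. Origin: centre of the underside, on the bench. Its x points away from the control panel (panel with knob and lamps faces the robot), z up.
- cover: Loose lift-off cover, a box of aluminium sheet open below, 136 (x) x 186 (y) x 55 mm tall, walls 3 mm, 0.42 kg with its handle; at the start it stands on the heating plate over the two parts. Origin: centre of its lower rim's plane; y runs along the handle, z up.
- cover_handle: The cover's black handle grip, fixed on it by two steel posts 104 mm apart: a bar 14 mm wide (x), 110 mm long (y) and 12 mm thick, 30 mm of free space under it. Origin: centre of the bar, 91 mm above the cover's lower rim. Same axes as the cover.
- board: White insulating board fixed on the bench, 200 (x) x 240 (y) x 12 mm thick, on the left or the right of the hot plate. Origin: centre of its underside; its top is 12 mm up. The cover goes here.
- rest: Tongs rest fixed on the bench on the other side: blue base 150 x 130 x 4 mm with two steel bars across (along its y), at x = -60 and +60 mm, tops 40 mm above the bench, with end stops at y = +-55 mm, 8 mm higher. The space between the bars is open down to the base. Origin: centre of the underside.
- tongs: Loose spring tongs, 255 mm long, 0.19 kg, lying flat on the rest, jaws pointing away from the robot: two steel arms 16 mm tall, side by side, joined at a spring pivot 115 mm behind the origin; at rest they stand open, splayed 0.08 rad each. Origin: midway between the grips, at the arms' underside; x along the middle line to the jaws, z up. The frame stays with the +y arm when they close.
- tongs_arm: The tongs' other arm (-y side), hinged to tongs. Origin: on the pivot, at the arms' underside; same axes as the tongs when open; it turns up to 0.3 rad about z relative to them as they close (0.16 on the bushing, when the arms are parallel).
- grip_centre (a point): Where to take the open tongs: midway between the black grips (90 mm long, 20 tall), at half the arms' height (8 mm up). Squeeze across y: 58 mm wide outside when open (7 mm more at the grips' front end, 7 less at the rear), 40 mm when closed on the bushing. The spring resists with 5 N at first, 9 N closed. 10 mm at the jaws takes 5 mm here.
- jaw_a (a point): Root (bottom of the V) of the +y arm's jaw, at the jaw's mid height. The jaws are bent down: V-shaped plates 20 mm tall and 27 mm long, spanning from 10 to 30 mm below the arms' underside. A gripped part sits midway between jaw_a and jaw_b, 116 mm ahead of the grip centre and 28 mm below it.
- jaw_b (a point): The same on the other arm. From jaw_a to jaw_b it is 74 mm when open and about 37 mm when closed on the bushing; the free gap between the facing tips of the two Vs is 15 mm less than that distance (about 59 mm when open).
- bushing: Bronze (copper-coloured) bushing, outside 32 mm, bore 20 mm, 30 mm tall, 0.13 kg, standing on the heating plate under the cover. Origin: centre of the underside; z along the bore, up.
- ring: Steel bearing ring, outside 40 mm, 16 mm tall, lying flat on the heating plate under the cover, about 100 mm beside the bushing along the hot plate's y. To be left alone. Origin: centre of the underside.
- grease: Bystander: grease tin, 66 mm diameter, 70 mm tall, beyond the hot plate. Origin: centre of the underside.
- carton: Bystander: small cardboard carton, 70 x 100 x 50 mm, beyond the hot plate. Origin: centre of the underside.
- spanner: Bystander: spanner 170 mm long lying on the bench between the robot and the hot plate. Origin: its middle on the underside, x along it.
There are look-alikes about, which are no part of the job. There is more than one size of the rest; the job needs the larger. Leave any turquoise look-alike of the cover alone.

How it is judged (in metres and radians):
On the way, in this order (a step that is already met when the one before it is completed fails the run):
1. the cover is lifted off the hot plate by its handle (z of cover in the frame of hotplate above 0.12 m and contact force between the fingers and cover_handle above 0.5 N), for 0.1 s.
2. the cover stands upright on the insulating board, let go (z of cover in the frame of board below 0.018 m and x of cover in the frame of board between -0.045 and 0.045 m and y of cover in the frame of board between -0.045 and 0.045 m and angle between cover's own z axis and vertical below 0.06 rad and contact force between the fingers and cover below 0.1 N and linear speed of cover below 0.03 m/s), for 0.2 s.
3. the tongs are lifted off their rest in the gripper (z of tongs in the frame of rest above 0.06 m and contact force between the fingers and tongs above 1 N), for 0.1 s.
4. the bushing is gripped between the tongs' jaws and lifted off the plate (z of bushing in the frame of hotplate above 0.113 m and contact force between tongs_arm and bushing above 1 N), for 0.1 s.
At the end, for the whole second after the job is handed in: Ends holding: bushing gripped in the jaws, underside over 60 mm above the plate, upright within 0.3 rad, still, carried by nothing but the tongs, which the fingers squeeze (over 2 N); cover upright, let go on the board, centre within 45 mm of its centre each way; ring within 20 mm of its start (z of bushing in the frame of hotplate above 0.143 m and angle between bushing's own z axis and vertical below 0.3 rad and linear speed of bushing below 0.03 m/s and contact force between tongs_arm and bushing above 1 N and contact force between the fingers and tongs above 2 N and contact force between the fingers and bushing below 0.1 N and contact force between each of bushing, tongs and hotplate below 0.1 N and contact force between each of bushing, tongs and cover below 0.1 N and contact force between tongs and rest below 0.1 N and z of cover in the frame of board below 0.018 m and angle between cover's own z axis and vertical below 0.06 rad and x of cover in the frame of board between -0.045 and 0.045 m and y of cover in the frame of board between -0.045 and 0.045 m and distance of ring from where it was at the start of the episode below 0.02 m); the arm keeps its last pose, push and grip.
It fails at once if the robot itself touches the hot bushing (contact force between any of the fingers, the arm and bushing above 0.3 N).
It fails at once if the robot itself touches the hot steel ring (contact force between any of the fingers, the arm and ring above 0.3 N).
It fails at once if the cover is dropped (falls free by more than about 1 cm) (linear speed of cover above 0.45 m/s and contact force between the fingers and cover below 0.1 N).
It fails at once if the steel ring is pushed away more than 20 mm (distance of ring from where it was at the start of the episode above 0.02 m).
It fails at once if the grease tin, the carton or the spanner is moved more than 30 mm (distance of any of grease, carton, spanner from where it was at the start of the episode above 0.03 m).
It also fails if it takes over 58 s, if anything falls off the work surface, if the arm or the gripper's body presses on something with over 40 N, if the wrist force passes 120 N, or if a joint passes its speed limit or range.

## Robot

A 6-joint arm with a two-finger parallel gripper is mounted at the origin on the work surface. World frame = base frame: x ahead of the robot, y to its left, z up, the work surface at z = 0. Lengths are in m, angles in degrees, forces in N, time in s.
With the tool pointing down it reaches from about 0.4 to 0.825 m from the base axis. Payload 7 kg.
Tool frame: the origin (TCP) lies midway between the tips of the shut fingers; the grasp point (between the pads) lies 19 mm behind it; z points along the fingers, x is the direction in which the jaws open and shut, and the axes are right-handed (so a half turn about z gives the same grasp; the last joint's range is limited). The gripper opens to 88 mm and grips with 3 to 60 N. Pads are 19 mm wide; open, the fingers measure 130 mm over their backs; the gripper's body (78 mm by 193 mm) begins 47 mm behind the grasp point.
Start: joints at [92.939, 20.546, 0.682, 0, -70.136, -16.507], TCP at [0.158, 0.656, 0.227] pointing down, gripper open.
Joint ranges: [-176.03, 176.03], [-82.01, 121.73], [-58.28, 71.71], [-173.87, 95.51], [-174.79, -0.11], [-173.66, 173.66]. Speed limits (degrees/s): [136.94, 136.94, 172.46, 180, 180, 180].

## Interface

Orientations are given as [roll, pitch, yaw] about the fixed x, y, z axes, in that order (R = Rz(yaw) Ry(pitch) Rx(roll)).
In Python, from plant import ctrl, vision, nets gives the robot as it stands.
- The arm moves only by the shell command python3 -m jog 'ROWS'. ROWS is text: rows parted by semicolons, each of 7 numbers parted by spaces: the turn, a rotation vector about the tool's x, y, z in units of 0.1 rad (1.0 is 0.1 rad), then the shift along the tool's x, y, z in units of 4 cm (1.0 is 4 cm), then the opening, from -1 (shut) to 1 (fully open). In form: rx ry rz x y z jaw; .... A call has 1 to 8 rows; each row shifts and turns the commanded pose from where the row before left it, along the tool's axes as they then stand; what a row does not reach is not made up. A row lasts 1/8 s, in which the tool goes at most 62.5 mm and 10.7 degrees, less where a joint would pass 70% of its speed; a pose out of reach is approached as far as the arm can. A call with a number of a shift or a turn outside -1 to 1 is refused whole. A call with a gripper value outside its range is refused whole. The fingers move at their own pace and stop on an object; the grip force is fixed at half the most. Time passes only in rows, so rows that do not move let the fingers close. It gives the time, the measured TCP pose, the force and the opening at its end, in the units of the state.
- ctrl.get_obs(): the state, without advancing time (a new reading comes with each control period).
- vision.snapshot(name): name is "scene" or "top" or "wrist"; returns (picture, depth): 420x560x3 uint8, red, green, blue; 420x560 float32, m along the optical axis (not along the pixel's ray), 0 where there is no reading.
- vision.camera_info(name): a dict with "camera_matrix" (3x3 intrinsics, pixels), "camera_from_world" (4x4, takes a point from world to camera coordinates); the wrist camera has in their place "tool_from_camera" (4x4, takes a point from camera to tool coordinates, whose origin is the TCP and whose axes are the tool frame's). Camera axes: x right, y down, z forward; pixel columns grow to the right and rows downward; lengths in m; the calibration is good to about 2 mm. A picture is of the moment at which its call begins: read the wrist's pose just before it. camera_info takes no time and is no camera call.
- ctrl.close_job(): hands the job in, once; it reports no verdict.
Trained networks look in the newest picture that a camera, given by its name, has taken for a name from the list of things; names that differ only in an ending like _2 or _b are one class to them, and where a whole thing is asked for, a point or a joint stands for the part that bears it (a point fixed in the world has none). Each returns a list of dicts, best first, with "score" (0 to 1); they miss things now and then, are a little off and sometimes report something else, mostly with a low value. They report only what shows in the picture. A call takes as long as a camera call. They do not tell look-alikes from the thing itself.
- nets.boxes_of(target, camera): "location" ([x, y, z] in m, in world coordinates, good to about 4 mm: the middle of the surface that is visible of it).
The state is a dict: "clock": time; "joint_pos": joint angles; "qvel": joint speeds; "tau": joint torques, N m; "tool_pos": TCP position; "orientation": TCP orientation; "force": force on the tool from outside, world axes, zero at the start; "moment": the same for the moment, N m; "opening": finger opening in m.
Only numpy, scipy, OpenCV 4.12 (cv2) and the standard library are available. Lean on these libraries where they do the work, as an engineer would, in place of code of your own. Each camera call takes 0.05 s, during which the arm holds its last target.

## Working session

There is one attempt and no reset: what is moved stays moved. The work goes in short steps, Python scripts to look and compute and a shell command to move; the robot and the scene stay as the last step left them, time stands still between calls to the robot, and variables do not carry over. Pictures are saved under pics/ and viewed, and the job is handed in when it is done.

```bash
ls; mkdir -p pics
python3 - <<'E'
from plant import ctrl, vision, nets
import cv2
print(ctrl.get_obs())
for n in ["scene","top"]:
    p,d=vision.snapshot(n); cv2.imwrite(f"pics/{n}0.png",p[:,:,::-1])
    import numpy as np; np.savez(f"{n}0.npz",p=p,d=d)
    print(n,vision.camera_info(n))
for t in ["cover","cover_handle","hotplate","board","rest","tongs"]:
    for r in nets.boxes_of(t,"top"): print(t,r)
E
```

```text
pics
{'clock': 0.0, 'joint_pos': array([ 9.29389805e+01,  2.05916232e+01,  6.33850629e-01, -1.83614129e-02,
       -7.01384503e+01, -1.65074567e+01]), 'qvel': array([ 0.01866341, -0.10138002,  0.07417108, -0.10885292, -0.02500555,
       -0.03119548]), 'tau': array([ 1.17076328e-03, -5.82722104e+01,  2.93057531e+01,  6.99724495e+00,
        7.05740356e-03, -1.55809826e-04]), 'tool_pos': array([0.15827668, 0.6556656 , 0.22562671]), 'orientation': array([-1.79989206e+02, -9.71616448e-02, -1.03574738e+02]), 'force': array([ 0.34829211, -1.06549218, -0.13679962]), 'moment': array([-0.01453802,  0.03368489, -0.00890517]), 'opening': 0.08778742257451544}
scene {'camera_matrix': array([[432.87424669,   0.        , 278.24135061],
       [  0.        , 432.87424669, 210.15286825],
       [  0.        ,   0.        ,   1.        ]]), 'camera_from_world': array([[-0.8368304 ,  0.54727538, -0.01430201,  0.39209707],
       [ 0.45916624,  0.68739854, -0.56271628, -0.17539826],
       [-0.29812958, -0.47746508, -0.82652637,  1.50617387],
       [ 0.        ,  0.        ,  0.        ,  1.        ]]
[... 338 characters left out ...]
8e-01,
         5.24968883e-01],
       [ 1.43588865e-01, -1.97536393e-04, -9.89637408e-01,
         1.56785025e+00],
       [ 0.00000000e+00,  0.00000000e+00,  0.00000000e+00,
         1.00000000e+00]])}
cover {'location': [0.5948, 0.0058, 0.1363], 'score': 0.96}
cover {'location': [0.246, -0.2901, 0.0573], 'score': 0.64}
cover_handle {'location': [0.6022, 0.0018, 0.1801], 'score': 0.7}
cover_handle {'location': [0.2399, -0.2935, 0.1017], 'score': 0.58}
hotplate {'location': [0.5295, 0.0243, 0.0836], 'score': 0.84}
board {'location': [0.5144, -0.3683, 0.013], 'score': 0.87}
rest {'location': [0.2551, 0.4496, 0.0026], 'score': 0.67}
tongs {'location': [0.4723, 0.3627, 0.0588], 'score': 0.65}
```

View pics/top0.png

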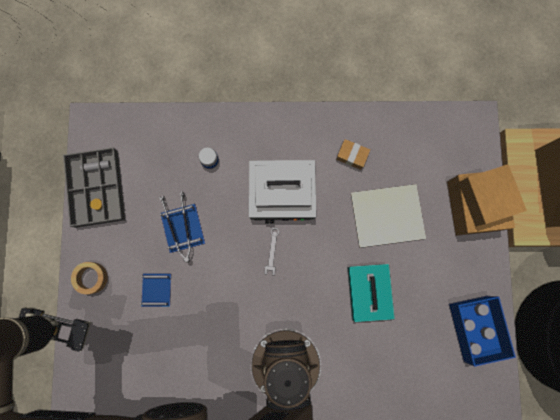

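View pics/scene0.png

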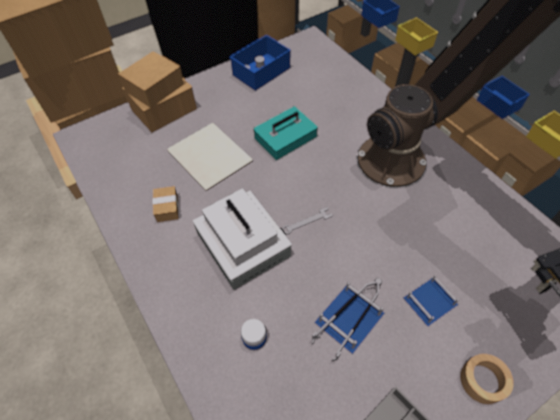

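Top view: white cover at (283,186) with its black handle, board at (389,215), tongs on the larger blue rest at (180,225); small rest (156,290) and turquoise cover (372,292) are look-alikes.

```bash
cat > h.py <<'E'
import numpy as np, cv2
from plant import ctrl, vision, nets
from scipy.spatial.transform import Rotation as Ro
def cloud(d,K,Tcw):
    v,u=np.mgrid[:d.shape[0],:d.shape[1]]
    P=np.stack([(u-K[0,2])*d/K[0,0],(v-K[1,2])*d/K[1,1],d,np.ones_like(d)],-1)
    W=P@np.linalg.inv(Tcw).T
    W=W[...,:3]; W[d<=0]=np.nan
    return W
def snap(n,save=None):
    o=ctrl.get_obs(); p,d=vision.snapshot(n); ci=vision.camera_info(n)
    if n=="wrist":
        T=np.eye(4); T[:3,:3]=Ro.from_euler('xyz',o['orientation'],degrees=True).as_matrix(); T[:3,3]=o['tool_pos']
        Tcw=np.linalg.inv(T@ci['tool_from_camera'])
    else: Tcw=ci['camera_from_world']
    if save: cv2.imwrite(f"pics/{save}.png",p[:,:,::-1]); np.savez(save,p=p,d=d,T=Tcw,K=ci['camera_matrix'])
    return p,cloud(d,ci['camera_matrix'],Tcw)
def rect(xy):
    (c,s,a)=cv2.minAreaRect((np.asarray(xy)*1000).astype(np.float32)); return np.round(c,1),np.round(s,1),round(a,1)
def pca(xy):
    c=xy.mean(0); w,V=np.linalg.eigh(np.cov((xy-c).T)); v=V[:,1]; return c,np.degrees(np.arctan2(v[1],v[0])),np.sqrt(w)
def go(target,yaw=None,o=None):
    "units for jog: total shift in tool axes (units of 4cm) and yaw turn about tool z (units .1rad)"
    o=o or ctrl.get_obs(); R=Ro.from_euler('xyz',o['orientation'],degrees=True)
    s=R.inv().apply(np.array(target)-o['tool_pos'])/0.04
    out=[]
    if yaw is not None:
        T=Ro.from_euler('xyz',[180,0,yaw],degrees=True)
        out=(R.inv()*T).as_rotvec()/0.1
    print("pos",np.round(o['tool_pos'],4),"ori",np.round(o['orientation'],2),"clock",o['clock'],"shift",np.round(s,2),"turn",np.round(out,2))
E
python3 - <<'E'
from h import *
z=np.load("top0.npz"); p=z['p'].astype(int);d=z['d'];ci=vision.camera_info("top")
W=cloud(d,ci['camera_matrix'],ci['camera_from_world'])
def reg(u0,u1,v0,v1,f):
    m=np.zeros(d.shape,bool); m[v0:v1,u0:u1]=1
    with np.errstate(invalid='ignore'): m&=f(W,p)
    return W[m]
b=reg(255,315,160,215,lambda W,p:(p.sum(-1)<200)&(W[...,2]>.16)); print("handle",len(b),rect(b[:,:2]),pca(b[:,:2])[:2],b[:,2].mean())
b=reg(240,325,150,230,lambda W,p:(W[...,2]>.125)&(W[...,2]<.15)); print("cover",len(b),rect(b[:,:2]),np.median(b[:,2]))
b=reg(240,325,150,230,lambda W,p:(W[...,2]>.07)&(W[...,2]<.1)); print("plate",len(b),rect(b[:,:2]),np.median(b[:,2]))
b=reg(340,440,175,255,lambda W,p:(W[...,2]>.005)&(W[...,2]<.02)&(p.sum(-1)>540)); print("board",len(b),rect(b[:,:2]),np.median(b[:,2]))
b=reg(150,215,185,270,lambda W,p:(p[...,2]>p[...,0]+50)); print("rest",len(b),rect(b[:,:2]),np.median(b[:,2]))
b=reg(150,215,185,270,lambda W,p:(W[...,2]>.03)); print("tongs+",len(b),rect(b[:,:2]),np.median(b[:,2]))
E
python3 -c "
import cv2
i=cv2.imread('pics/top0.png')
cv2.imwrite('pics/tc.png',cv2.resize(i[185:270,145:220],None,fx=7,fy=7,interpolation=2))"
```

```text
handle 123 (array([599.8,   6.9]), array([ 11.9, 103.8]), 0.0) (array([0.59921203, 0.00473911]), np.float64(91.03638495802961)) 0.17823535693487455
cover 2106 (array([601.1,   6.6]), array([137.2, 186.3]), 0.3) 0.13651968516825674
plate 1479 (array([601.1,   8.5]), array([229.5, 202.5]), 90.0) 0.0817911938090512
board 0 (array([0., 0.]), array([0., 0.]), 0.0) nan
rest 908 (array([473. , 365.8]), array([149.3, 125.4]), 16.5) nan
tongs+ 476 (array([470.1, 366.1]), array([248. , 118.4]), 14.8) 0.05053760791557005
  return _methods._mean(a, axis=axis, dtype=dtype,
  ret = ret.dtype.type(ret / rcount)
```

View pics/tc.png

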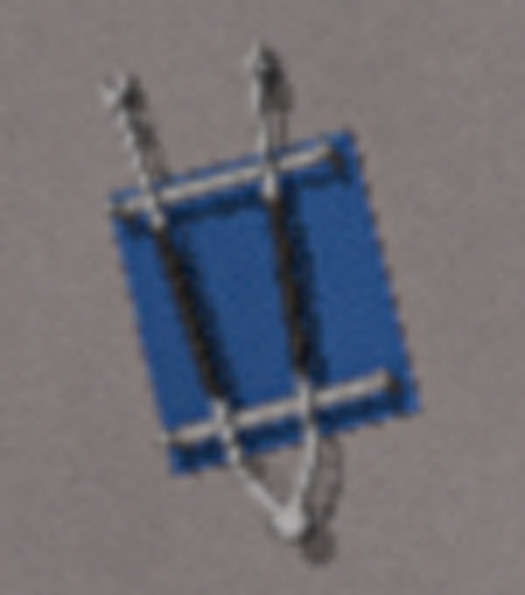

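Run:
```python
from h import *
z=np.load("top0.npz"); p=z['p'].astype(int);d=z['d'];ci=vision.camera_info("top")
W=cloud(d,ci['camera_matrix'],ci['camera_from_world'])
print(p[215,389],W[215,389])
m=np.zeros(d.shape,bool); m[178:255,342:440]=1
m&=(p.sum(-1)>500)&np.isfinite(W[...,2]); b=W[m]
print(len(b),rect(b[:,:2]),np.median(b[:,2]))
go([0.601,0.0066,0.25],-90)
```

```text
[169 169 158] [ 0.5140831  -0.37358422  0.01270571]
2186 (array([ 514. , -370.9]), array([191.9, 233.4]), 6.8) 0.010394164410257534
pos [0.1583 0.6561 0.2264] ori [ 1.8000e+02 -1.0000e-02 -1.0357e+02] clock 0.4 shift [ 13.19 -14.57  -0.59] turn [ 0.   -0.   -2.37]
```

```bash
python3 -m jog '0 0 0 0.9 -1 -0.1 1;0 0 0 0.9 -1 -0.1 1;0 0 0 0.9 -1 -0.1 1;0 0 0 0.9 -1 -0.1 1;0 0 0 0.9 -1 -0.1 1;0 0 0 0.9 -1 -0.1 1;0 0 0 0.9 -1 0 1;0 0 0 0.9 -1 0 1'; python3 -m jog '0 0 0 0.9 -1 0 1;0 0 0 0.9 -1 0 1;0 0 0 0.9 -1 0 1;0 0 0 0.9 -1 0 1;0 0 0 0.9 -1 0 1;0 0 0 0.9 -1 0 1;0 0 -1 0 0 0 1;0 0 -1 0 0 0 1'; python3 -m jog '0 0 -1 0 0 0 1;0 0 -1 0 0 0 1;0 0 -1 0 0 0 1;0 0 -1 0 0 0 1;0 0 -1 0 0 0 1;0 0 -1 0 0 0 1;0 0 -1 0 0 0 1;0 0 -1 0 0 0 1';python3 -c "
from h import *
go([.601,.0066,.25],180)"
```

```text
clock: 1.4
tool_pos: [0.4026, 0.2997, 0.251]
orientation: [-180.0, 0.1, -103.5]
force: [0.9, 0.8, 0.1]
opening: 0.0876
clock: 2.4
tool_pos: [0.5847, 0.0337, 0.2502]
orientation: [180.0, -0.0, -92.0]
force: [0.2, -0.3, 0.6]
opening: 0.0878
clock: 3.4
tool_pos: [0.5845, 0.0348, 0.2506]
orientation: [-180.0, -0.0, -46.1]
force: [-0.2, -0.7, 0.5]
opening: 0.0875
pos [0.5845 0.0348 0.2506] ori [-179.99   -0.    -46.08] clock 3.4 shift [0.8  0.19 0.02] turn [-0.    0.   23.37]
```

The turn went the other way round: tool z is down. I'll turn back to yaw 180 so that the last joint stays mid-range.

```bash
python3 -m jog '0 0 1 0 0 0 1;0 0 1 0 0 0 1;0 0 1 0 0 0 1;0 0 1 0 0 0 1;0 0 1 0 0 0 1;0 0 1 0 0 0 1;0 0 1 0 0 0 1;0 0 1 0 0 0 1';python3 -m jog '0 0 1 0 0 0 1;0 0 1 0 0 0 1;0 0 1 0 0 0 1;0 0 1 0 0 0 1;0 0 1 0 0 0 1;0 0 1 0 0 0 1;0 0 1 0 0 0 1;0 0 1 0 0 0 1';python3 -m jog '0 0 1 0 0 0 1;0 0 1 0 0 0 1;0 0 1 0 0 0 1;0 0 1 0 0 0 1;0 0 1 0 0 0 1;0 0 1 0 0 0 1;0 0 1 0 0 0 1;0 0 0.37 0 0 0 1';python3 -c "
from h import *
p,W=snap('wrist','w1')
m=(p.astype(int).sum(-1)<200)&(W[...,2]>.165)&(W[...,2]<.2)
b=W[m];print(len(b),rect(b[:,:2]),pca(b[:,:2]),np.median(b[:,2]))
go([.601,.0066,.25],180)"
```

```text
clock: 4.4
tool_pos: [0.5845, 0.0348, 0.2507]
orientation: [-180.0, 0.0, -92.3]
force: [0.0, -1.2, 0.0]
opening: 0.0876
clock: 5.4
tool_pos: [0.5845, 0.0348, 0.2506]
orientation: [180.0, 0.0, -138.1]
force: [0.4, 0.2, -1.0]
opening: 0.0876
clock: 6.4
tool_pos: [0.5845, 0.0348, 0.2506]
orientation: [180.0, 0.0, 179.8]
force: [-0.3, -0.1, -0.4]
opening: 0.0877
2495 (array([603.5,   5.7]), array([ 13.4, 108.5]), 0.5) (array([0.60317724, 0.00206762]), np.float64(90.34614710249964), array([0.00383661, 0.0306708 ])) 0.18051943162927025
pos [0.5845 0.0348 0.2507] ori [1.8000e+02 1.0000e-02 1.7971e+02] clock 6.45 shift [-0.42 -0.7   0.02] turn [ 0.    0.   -0.05]
```

View pics/w1.png

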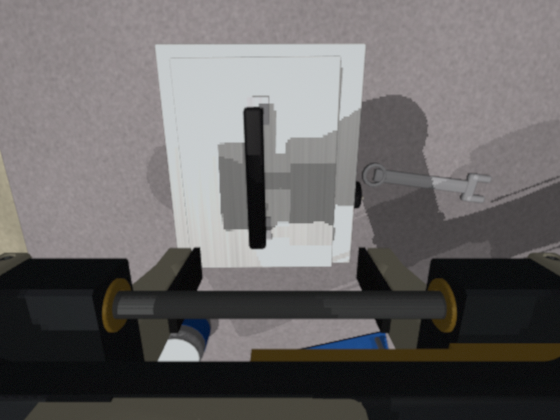

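Wrist view: handle bar from (255,108) to (258,248), centre about (0.603, 0.006). Next I descend and grip it.

```bash
python3 -m jog '0 0 0 -0.46 -0.72 0 1;0 0 0 0 0 0.6 1;0 0 0 0 0 0.6 1;0 0 0 0 0 0.6 1;0 0 0 0 0 0.6 1;0 0 0 0 0 0 -1;0 0 0 0 0 0 -1;0 0 0 0 0 0 -1';python3 -m jog '0 0 0 0 0 0 -1;0 0 0 0 0 0 -1;0 0 0 0 0 -0.1 -1;0 0 0 0 0 -0.2 -1;0 0 0 0 0 -0.3 -1'
```

```text
clock: 7.45
tool_pos: [0.6035, 0.0061, 0.1559]
orientation: [180.0, 0.1, 179.9]
force: [-0.6, 0.3, 0.7]
opening: 0.0634
clock: 8.07
tool_pos: [0.6028, 0.006, 0.1792]
orientation: [-180.0, -0.0, 179.8]
force: [-0.6, 0.9, -3.3]
opening: 0.0135
```

```bash
python3 -m jog '0 0 0 0 0 -0.4 -1;0 0 0 0 0 -0.4 -1;0 0 0 0 0 -0.4 -1;0 0 0 0 0 -0.4 -1;0 0 0 0 0 -0.2 -1;0 0 0 0 0 0 -1';python3 -m jog '0 0 0 0 -0.3 0 -1;0 0 0 0 -0.6 0 -1;0 0 0 0.1 -0.7 0 -1;0 0 0 0.2 -0.7 0 -1;0 0 0 0.2 -0.7 0 -1;0 0 0 0.2 -0.7 0 -1;0 0 0 0.2 -0.7 0 -1;0 0 0 0.2 -0.7 0 -1';python3 -m jog '0 0 0 0.2 -0.7 0 -1;0 0 0 0.2 -0.7 0 -1;0 0 0 0.2 -0.7 0 -1;0 0 0 0.2 -0.7 0 -1;0 0 0 0.2 -0.7 0 -1;0 0 0 0.2 -0.5 0 -1;0 0 0 0.1 -0.2 0 -1;0 0 0 0 0 0 -1';python3 -c "
from h import *
p,W=snap('top','t2')
go([.514,-.371,.11],180)"
```

```text
clock: 8.82
tool_pos: [0.603, 0.0061, 0.2512]
orientation: [180.0, 0.1, 179.8]
force: [-0.1, 0.1, -3.8]
opening: 0.0122
clock: 9.82
tool_pos: [0.5572, -0.1994, 0.2497]
orientation: [180.0, -0.1, 179.8]
force: [0.6, 0.5, -4.0]
opening: 0.0126
clock: 10.82
tool_pos: [0.5052, -0.366, 0.2503]
orientation: [180.0, -0.0, 179.8]
force: [0.7, -0.1, -3.6]
opening: 0.0127
pos [ 0.5056 -0.3655  0.2504] ori [ 1.7998e+02 -1.0000e-02  1.7981e+02] clock 10.875 shift [-0.21 -0.14  3.51] turn [ 0.   -0.   -0.03]
```

View pics/t2.png

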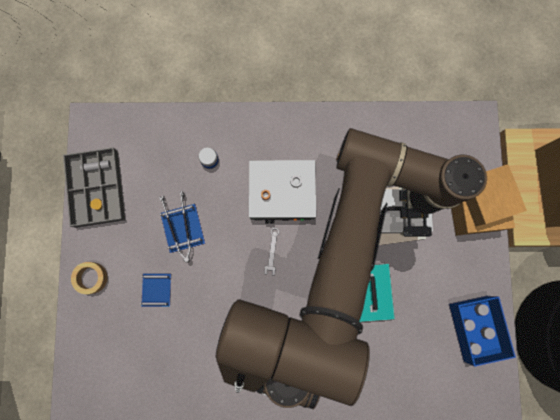

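Cover is held above the board; bushing shows at (266,195) and ring at (296,182), both still standing.

```bash
python3 -m jog '0 0 0 -0.21 -0.14 0.4 -1;0 0 0 0 0 0.7 -1;0 0 0 0 0 0.7 -1;0 0 0 0 0 0.7 -1;0 0 0 0 0 0.7 -1;0 0 0 0 0 0.5 -1;0 0 0 0 0 0.2 -1;0 0 0 0 0 0 -1';python3 -m jog '0 0 0 0 0 0.1 -1;0 0 0 0 0 0 -1'
```

```text
clock: 11.88
tool_pos: [0.514, -0.3729, 0.0983]
orientation: [-179.8, -0.0, 180.0]
force: [-12.7, -0.5, 27.1]
opening: 0.0137
clock: 12.12
tool_pos: [0.514, -0.3735, 0.0963]
orientation: [-179.7, 0.0, -180.0]
force: [-17.6, 2.0, 39.4]
opening: 0.0134
```

```bash
python3 -m jog '0 0 0 0 0 -0.2 -1;0 0 0 0 0 0 -1';python3 -c "
from h import *
p,W=snap('scene','s3')
cv2.imwrite('pics/s3c.png',cv2.resize(p[80:220,100:330,::-1],None,fx=3,fy=3))
p,W=snap('wrist','w3')"
```

```text
clock: 12.38
tool_pos: [0.5148, -0.371, 0.0983]
orientation: [180.0, 0.0, 179.9]
force: [0.2, -0.0, -3.9]
opening: 0.0138
```

View pics/s3c.png

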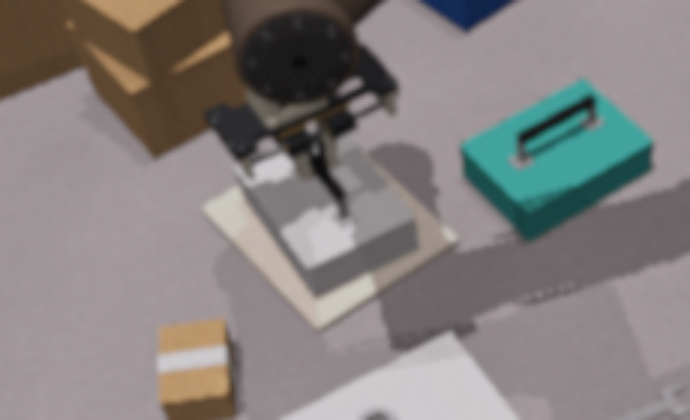

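View pics/w3.png

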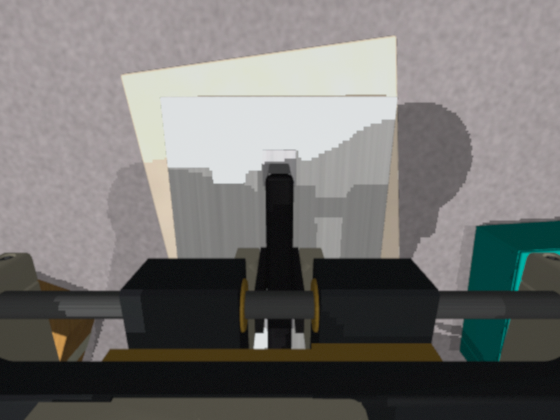

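Run:
```python
from h import *
z=np.load('w3.npz'); W=cloud(z['d'],z['K'],z['T'])
def pl(m):
    b=W[m]; b=b[np.isfinite(b[:,2])]
    A=np.c_[b[:,0]-.514,b[:,1]+.371,np.ones(len(b))]; return np.linalg.lstsq(A,b[:,2],rcond=None)[0], len(b)
m=np.zeros(z['d'].shape,bool);m[105:240,180:255]=1;m[105:240,310:380]=1;print('top',pl(m))
m[:]=0;m[180:230,272:288]=1;print('handle',pl(m))
m[:]=0;m[60:90,150:380]=1;print('board',pl(m))
```

```text
top (array([0.00419485, 0.00623019, 0.06887746]), 19500)
handle (array([-0.01141906,  0.0138909 ,  0.11120745]), 799)
board (array([-0.01640903,  0.15109305,  0.02836812]), 6870)
```

The cover slipped some 12 mm lower in the fingers but is level, with its rim about 2 mm above the board. I'll lower 1–2 mm and release.

```bash
python3 -m jog '0 0 0 0 0 0.04 -1;0 0 0 0 0 0 -1';python3 -m jog '0 0 0 0 0 0 -0.6;0 0 0 0 0 0 -0.4;0 0 0 0 0 0 0;0 0 0 0 0 0 0.3;0 0 0 0 0 0 0.3;0 0 0 0 0 0 0.3'
```

```text
clock: 12.72
tool_pos: [0.5142, -0.371, 0.0965]
orientation: [180.0, -0.0, 179.9]
force: [0.2, 2.1, -1.1]
opening: 0.0137
clock: 13.48
tool_pos: [0.5141, -0.3714, 0.097]
orientation: [-180.0, 0.0, 179.8]
force: [0.1, -0.0, 1.2]
opening: 0.0558
```

```bash
python3 -m jog '0 0 0 0 0 -0.5 0.3;0 0 0 0 0 -1 0.6;0 0 0 0 0 -1 1;0 0 0 0 0 -1 1;0 0 0 0 0.5 -1 1;0 0 0 0 1 0 1;0 0 0 0 1 0 1;0 0 0 0 1 0 1';python3 -m jog '0 0 0 0 1 0 1;0 0 0 0 1 0 1;0 0 0 0 1 0 1;0 0 0 0 1 0 1;0 0 0 0 1 0 1;0 0 0 0 1 0 1;0 0 0 0 1 0 1;0 0 0 0 1 0 1';python3 -m jog '0 0 0 0 1 0 1;0 0 0 0 1 0 1;0 0 0 0 1 0 1;0 0 0 0 1 0 1;0 0 0 0 1 0 1;0 0 0 0 1 0 1;0 0 -1 0 0 0 1;0 0 -1 0 0 0 1';python3 -m jog '0 0 -1 0 0 0 1;0 0 -1 0 0 0 1;0 0 -1 0 0 0 1;0 0 -1 0 0 0 1;0 0 -1 0 0 0 1;0 0 -1 0 0 0 1;0 0 -1 0 0 0 1;0 0 -1 0 0 0 1';python3 -m jog '0 0 -1 0 0 0 1;0 0 -1 0 0 0 1;0 0 -1 0 0 0 1;0 0 -1 0 0 0 1;0 0 -1 0 0 0 1;0 0 -1 0 0 0 1;0 0 -1 0 0 0 1;0 0 -1 0 0 0 1';python3 -c "
from h import *
p,W=snap('top','t4')
p,W=snap('wrist','w4')
go([.47,.366,.25],-75)"
```

```text
clock: 14.48
tool_pos: [0.5143, -0.2302, 0.2771]
orientation: [180.0, 0.0, 179.8]
force: [1.0, -0.0, 0.1]
opening: 0.0874
clock: 15.48
tool_pos: [0.5153, 0.09, 0.2772]
orientation: [180.0, 0.0, 179.8]
force: [0.5, -0.6, -0.2]
opening: 0.0874
clock: 16.48
tool_pos: [0.5159, 0.3293, 0.2765]
orientation: [-180.0, -0.0, -168.5]
force: [-0.0, 0.1, -0.4]
opening: 0.0876
clock: 17.48
tool_pos: [0.5161, 0.3286, 0.277]
orientation: [180.0, -0.0, -122.7]
force: [0.6, -0.0, 0.2]
opening: 0.0878
clock: 18.48
tool_pos: [0.5161, 0.3286, 0.277]
orientation: [180.0, 0.0, -76.9]
force: [-0.9, -0.4, -0.2]
opening: 0.0874
pos [0.5161 0.3286 0.2769] ori [180.    -0.   -76.97] clock 18.575 shift [-1.17  0.91  0.67] turn [ 0.   -0.   -0.34]
```

View pics/t4.png

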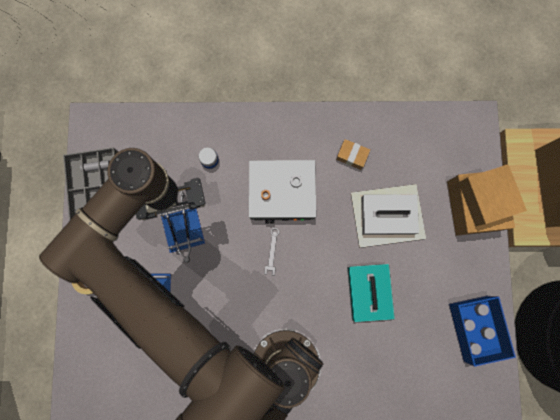

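View pics/w4.png

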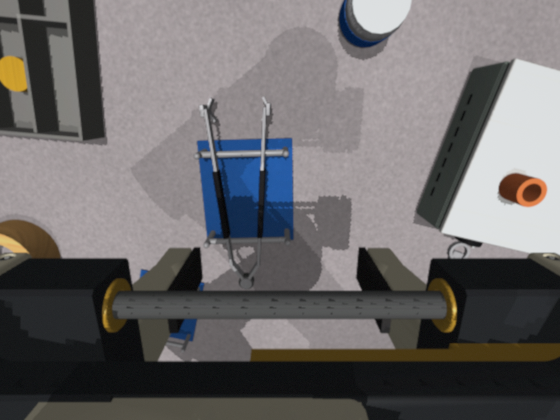

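Run:
```python
from h import *
z=np.load('w4.npz'); W=cloud(z['d'],z['K'],z['T']); p=z['p'].astype(int)
m=(p.max(-1)<70)&(W[...,2]>.045)&(W[...,2]<.075)
for nm,(a,b) in dict(L=(205,240),R=(250,275)).items():
    k=np.zeros_like(m);k[165:240,a:b]=1;k&=m
    q=W[k];print(nm,len(q),rect(q[:,:2]),pca(q[:,:2]),np.median(q[:,2]))
for uv in [(246,284),(210,102),(266,102),(206,108),(269,106)]:
    k=W[uv[1]-2:uv[1]+3,uv[0]-2:uv[0]+3].reshape(-1,3);print(uv,k[np.nanargmax(k[:,2])])
# ray-based grips ends at z=.058
K=z['K'];T=np.linalg.inv(z['T'])
def ray(u,v,h):
    d=T[:3,:3]@np.array([(u-K[0,2])/K[0,0],(v-K[1,2])/K[1,1],1]);return T[:3,3]+d*(h-T[2,3])/d[2]
print(ray(246,280,.056))
k=(p[...,0]>p[...,2]+60)&(W[...,2]>.1)&(W[...,2]<.13);k[:,:480]=0;q=W[k];print('bush wrist',len(q),rect(q[:,:2]),np.median(q[:,2]))
print('bush side cen',)
z=np.load('t4.npz'); W=cloud(z['d'],z['K'],z['T']); p=z['p'].astype(int)
k=np.zeros(p.shape[:2],bool);k[180:210,250:320]=1;k1=k&(p[...,0]>p[...,2]+50);q=W[k1];print('bush top',len(q),rect(q[:,:2]),q[:,2].max())
k2=k&(W[...,2]>.09)&~k1;q=W[k2];q=q[q[:,1]<0.02];print('ring?',rect(q[:,:2]),np.median(q[:,2]))
k=np.zeros(p.shape[:2],bool);k[180:245,350:430]=1;q=W[k&(W[...,2]>.05)&(W[...,2]<.08)];print('cover',rect(q[:,:2]),np.median(q[:,2]))
img=z['p'][155:225,245:320,::-1];cv2.imwrite('pics/t4c.png',cv2.resize(img,None,fx=8,fy=8))
```

```text
L 478 (array([465.3, 393.4]), array([100.6,   7.4]), 18.5) (array([0.46609431, 0.39287617]), np.float64(-160.85137126932244), array([0.00198316, 0.02676854])) 0.057962109370952836
R 360 (array([477.6, 344.3]), array([91.3,  6.9]), 10.3) (array([0.47771935, 0.34381259]), np.float64(-170.38792124588636), array([0.00193984, 0.02586751])) 0.05845696378906573
(246, 284) [0.36176376 0.34155337 0.05827436]
(210, 102) [0.58686226 0.43533194 0.03170424]
(266, 102) [0.60039577 0.36204636 0.05675176]
(206, 108) [0.57593619 0.43115679 0.05834694]
(269, 106) [0.59691821 0.36243602 0.05686291]
[0.36716213 0.34008042 0.056     ]
bush wrist 613 (array([577.5,  66.8]), array([30.7, 32. ]), 9.9) 0.11322597627034142
bush side cen
bush top 48 (array([574.2,  66.9]), array([29.4, 27.1]), 0.1) 0.11777692759023495
ring? (array([579.4, -51.9]), array([101.9,  94.9]), 78.9) 0.09657371441594054
cover (array([ 513.3, -367.1]), array([188. , 138.1]), 89.7) 0.06542067479841362
```

View pics/t4c.png

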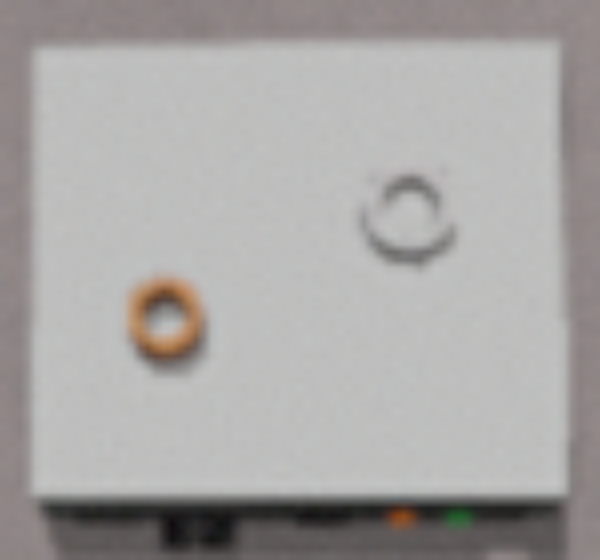

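```bash
python3 -c "
from h import *
go([.477,.370,.030],-75.6)"
```

```text
pos [0.5161 0.3286 0.2769] ori [180.    -0.   -76.97] clock 18.575 shift [-1.23  0.72  6.17] turn [ 0.   -0.   -0.24]
```

```bash
python3 -m jog '0 0 0 -0.63 0.36 0.5 1;0 0 0 -0.6 0.36 1 1;0 0 -0.24 0 0 1 1;0 0 0 0 0 1 1;0 0 0 0 0 0.5 1;0 0 0 0 0 0 1';python3 -c "
from h import *
p,W=snap('wrist','w5')
go([.477,.370,.030],-75.6)"
```

```text
clock: 19.32
tool_pos: [0.4764, 0.3692, 0.1154]
orientation: [179.8, -0.1, -75.8]
force: [-0.0, 0.5, 0.3]
opening: 0.0877
pos [0.4771 0.37   0.1169] ori [ 1.7997e+02 -5.0000e-02 -7.5740e+01] clock 19.375 shift [-0.    0.    2.17] turn [ 0.01 -0.01 -0.02]
```

View pics/w5.png

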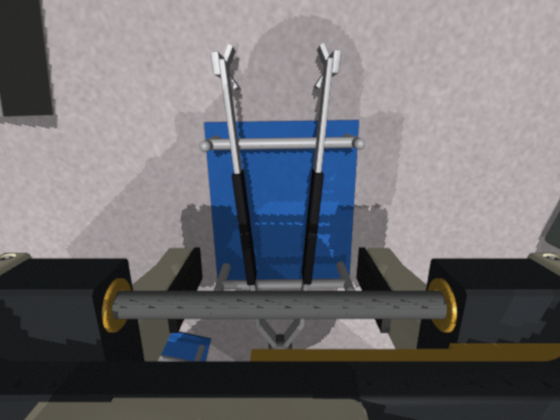

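The tongs are centred between the fingers (grips at columns 245 and 312). Descending and squeezing partway.

```bash
python3 -m jog '0 0 0 0 0 0.8 1;0 0 0 0 0 0.7 1;0 0 0 0 0 0.5 1;0 0 0 0 0 0.17 1;0 0 0 0 0 0 1';python3 -m jog '0 0 0 0 0 0 0.4;0 0 0 0 0 0 0.1;0 0 0 0 0 0 0.1;0 0 0 0 0 0 0.1;0 0 0 0 0 0 0.1;0 0 0 0 0 0 0.1;0 0 0 0 0 0 0.1';python3 -c "
from h import *
p,W=snap('wrist','w6')"
```

```text
clock: 20.0
tool_pos: [0.4776, 0.3706, 0.0311]
orientation: [-179.9, 0.0, -75.7]
force: [-1.0, 0.6, -0.0]
opening: 0.0876
clock: 20.88
tool_pos: [0.4773, 0.3704, 0.0305]
orientation: [-180.0, 0.0, -75.7]
force: [0.2, 0.5, 4.5]
opening: 0.0481
```

View pics/w6.png

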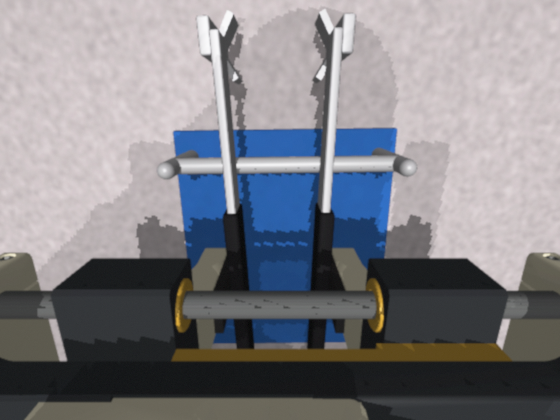

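Held with arms slightly splayed (jaw gap still wide). Lift gently and check.

```bash
python3 -m jog '0 0 0 0 0 -0.1 0.1;0 0 0 0 0 -0.2 0.1;0 0 0 0 0 -0.4 0.1;0 0 0 0 0 -0.5 0.1;0 0 0 0 0 -0.5 0.1;0 0 0 0 0 -0.3 0.1;0 0 0 0 0 0 0.1';python3 -c "
from h import *
p,W=snap('wrist','w7')
z=p.astype(int).sum(-1)
for r in range(50,220,20): print(r,np.round(W[r][np.nanargmax(np.where(np.abs(np.arange(560)-225)<30,W[r,:,2],0))],4),np.round(W[r][np.nanargmax(np.where(np.abs(np.arange(560)-335)<30,W[r,:,2],0))],4))
"
```

```text
clock: 21.8
tool_pos: [0.4774, 0.3706, 0.1115]
orientation: [-179.9, 0.1, -75.7]
force: [-0.4, 0.2, -2.3]
opening: 0.0483
50 [0.573  0.4201 0.1389] [0.5846 0.3749 0.139 ]
70 [0.5666 0.417  0.1383] [0.5775 0.3746 0.1384]
90 [0.559  0.4169 0.1396] [0.5703 0.3732 0.1387]
110 [0.5522 0.4132 0.139 ] [0.5632 0.3701 0.1382]
130 [0.5447 0.4109 0.1387] [0.5556 0.3683 0.1389]
150 [0.5367 0.4089 0.1385] [0.5478 0.3658 0.1387]
170 [0.5284 0.4076 0.1388] [0.5396 0.363  0.1376]
190 [0.5203 0.4034 0.1386] [0.5304 0.364  0.1384]
210 [0.511  0.4024 0.1384] [0.5214 0.3617 0.1381]
```

View pics/w7.png

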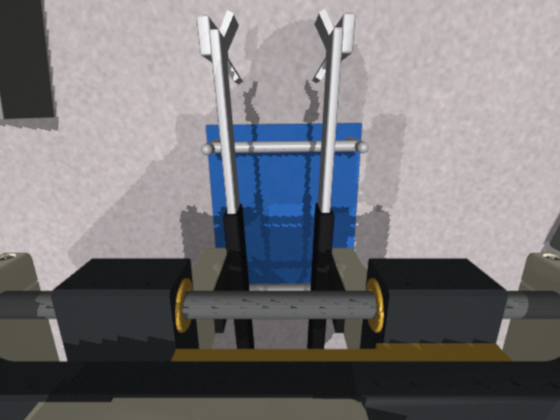

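Run:
```python
from h import *
z=np.load('w7.npz'); p=z['p']; cv2.imwrite('pics/w7c.png',cv2.resize(p[0:100,180:375,::-1],None,fx=4,fy=4,interpolation=0))
W=cloud(z['d'],z['K'],z['T'])
o=ctrl.get_obs(); R=Ro.from_euler('xyz',o['orientation'],degrees=True)
L=R.inv().apply(W[:100,180:375].reshape(-1,3)-o['tool_pos'])
# jaw-plate points: tool z; arms top at -.027; jaws top at TCP-.001 to +.019
m=(L[:,2]>-.012)&(L[:,2]<.025); q=L[m]; print(len(q)); 
for s in (-1,1):
    a=q[np.sign(q[:,0])==s]; print(s,'x',a[:,0].min(),a[:,0].max(),'y',np.percentile(a[:,1],[0,2,50,98,100]),'z',a[:,2].min())
```

```text
1201
-1 x -0.03140578085203455 -0.0201373212936609 y [-0.12603883 -0.12501985 -0.11787321 -0.0972807  -0.09198855] z -0.011922343558018814
1 x 0.01635197323585826 0.02742636758182474 y [-0.12643385 -0.1255529  -0.11899799 -0.09783352 -0.08908253] z -0.011967339520985705
```

View pics/w7c.png

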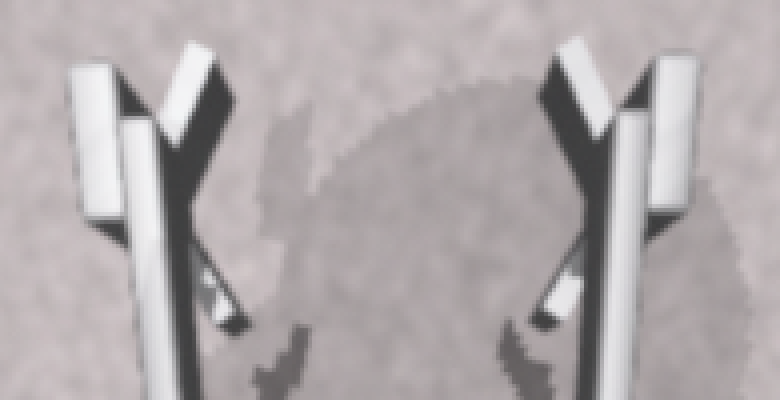

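```bash
python3 -m jog '0 0 0 0 0 -0.3 0.1;0 0 0 0 0 -0.6 0.1;0 0 0 0 0 -0.7 0.1;0 0 0.3 0 0 -0.6 0.1;0 0 0.6 0 0 -0.2 0.1;0 0 0.7 0 0 0 0.1;0 0 0.6 0 0 0 0.1;0 0 0.3 0 0 0 0.1';python3 -m jog '0 0 0 0.2 0 0 0.1;0 0 0 0.4 0.1 0 0.1;0 0 0 0.6 0.1 0 0.1;0 0 0 0.7 0.1 0 0.1;0 0 0 0.7 0 0 0.1;0 0 0 0.7 0 0 0.1;0 0 0 0.7 0 0 0.1;0 0 0 0.7 0 0 0.1';python3 -m jog '0 0 0 0.7 0 0 0.1;0 0 0 0.7 0 0 0.1;0 0 0 0.7 0 0 0.1;0 0 0 0.5 0 0 0.2;0 0 0 0.3 0 0 0.2;0 0 0 0 0 0 0.2';python3 -c "
from h import *
p,W=snap('wrist','w8');snap('top','t8')
k=(p[...,0].astype(int)>p[...,2]+60)&(W[...,2]>.09)&(W[...,2]<.13)
q=W[k];t=q[q[:,2]>np.percentile(q[:,2],60)-.003];print(len(q),rect(q[:,:2]),len(t),rect(t[:,:2]),np.median(t[:,2]))
o=ctrl.get_obs(); R=Ro.from_euler('xyz',o['orientation'],degrees=True)
L=R.inv().apply(W[:100,150:405].reshape(-1,3)-o['tool_pos']);q=L[(L[:,2]>-.012)&(L[:,2]<.025)]
for s in (-1,1):
    a=q[np.sign(q[:,0])==s];print(s,a[:,0].min(),a[:,0].max(),np.percentile(a[:,1],[2,98]))
go([.4635,.065,.21],-90)"
```

```text
clock: 22.85
tool_pos: [0.477, 0.37, 0.2061]
orientation: [180.0, -0.0, -90.1]
force: [1.0, -0.1, -3.3]
opening: 0.048
clock: 23.85
tool_pos: [0.465, 0.18, 0.2063]
orientation: [-180.0, 0.0, -90.0]
force: [0.6, 0.3, -1.6]
opening: 0.048
clock: 24.6
tool_pos: [0.4651, 0.0652, 0.2063]
orientation: [-180.0, 0.0, -90.1]
force: [-0.4, -0.5, -2.3]
opening: 0.0526
1020 (array([599.1,  25.6]), array([ 31.4, 123.1]), 28.0) 935 (array([577.3,  66.2]), array([30.8, 31.4]), 0.5) 0.11365571082272213
-1 -0.03360882997234034 -0.022407566029036874 [-0.12412752 -0.09638278]
1 0.021161189138336076 0.032577278695216656 [-0.12462314 -0.09693713]
pos [0.4652 0.0661 0.2062] ori [-1.7999e+02  1.0000e-02 -9.0010e+01] clock 24.7 shift [ 0.03  0.04 -0.09] turn [-0.  0. -0.]
```

View pics/w8.png

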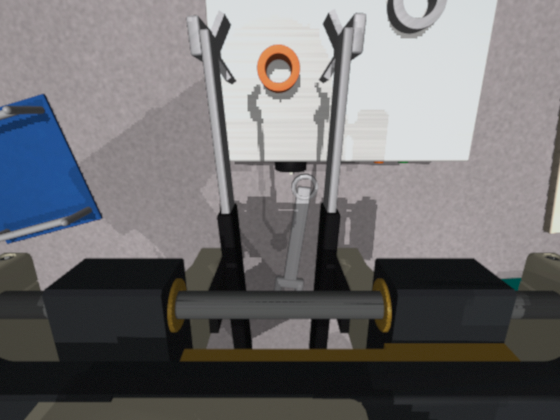

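View pics/t8.png

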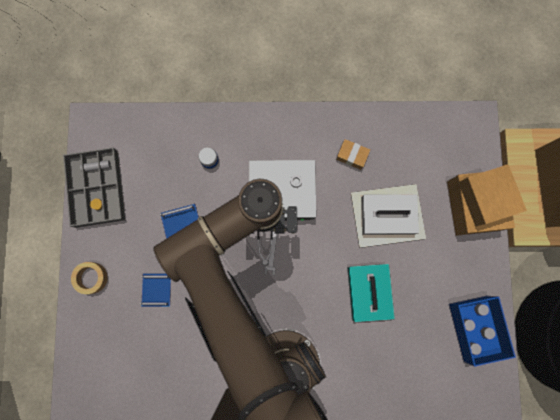

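Bushing at (279,68), between the open jaws as seen from above; offset is only about 1 mm. Lowering around it, then a look before squeezing.

```bash
python3 -m jog '0 0 0 0 -0.03 0.4 0.2;0 0 0 0 0 0.5 0.2;0 0 0 0 0 0.5 0.2;0 0 0 0 0 0.4 0.2;0 0 0 0 0 0.3 0.2;0 0 0 0 0 0.2 0.2;0 0 0 0 0 0.12 0.2;0 0 0 0 0 0 0.2';python3 -c "
from h import *
p,W=snap('wrist','w9');
o=ctrl.get_obs(); R=Ro.from_euler('xyz',o['orientation'],degrees=True)
L=R.inv().apply(W.reshape(-1,3)-o['tool_pos']).reshape(W.shape)
k=(p[...,0].astype(int)>p[...,2]+60)&(W[...,2]>.11)&(W[...,2]<.12);k[:,:200]=0;k[:,360:]=0
print('bush tool',rect(L[k][:,:2]),np.median(W[k][:,2]))
L=L[:100,150:405].reshape(-1,3);q=L[(L[:,2]>-.012)&(L[:,2]<.003)]
print(o['tool_pos'])
L=R.inv().apply(W[:100,150:405].reshape(-1,3)-o['tool_pos']);c=p[:100,150:405].reshape(-1,3).astype(int);q=L[(L[:,2]>-.012)&(L[:,2]<.003)&(c[:,0]<c[:,2]+30)]
for s in (-1,1):
    a=q[np.sign(q[:,0])==s];print(s,a[:,0].min(),a[:,0].max(),np.percentile(a[:,1],[2,98]))
"
```

```text
clock: 25.7
tool_pos: [0.4664, 0.0661, 0.1093]
orientation: [180.0, -0.0, -90.0]
force: [-0.3, 0.3, -1.6]
opening: 0.053
bush tool (array([  -2.2, -110.9]), array([57.2, 31.5]), 3.0) 0.11371236895892647
[0.46653704 0.06620287 0.10958288]
-1 -0.03456898069265948 -0.005115316409821175 [-0.12477183 -0.09582638]
1 0.002834749977091419 0.03152805631824697 [-0.12514693 -0.09221743]
```

View pics/w9.png

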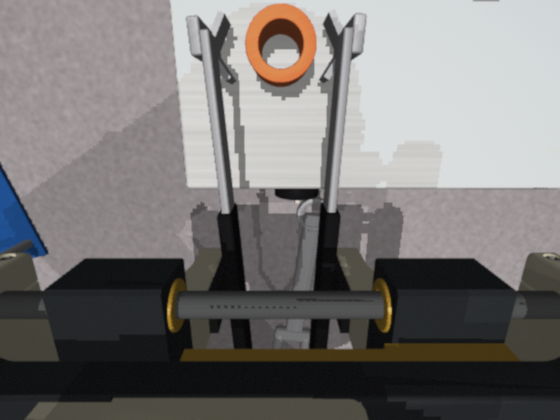

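The bushing sits centred in the jaws. Squeezing.

```bash
python3 -m jog '0 0 0 0 0 0.04 0.1;0 0 0 0 0 0 -0.05;0 0 0 0 0 0 -0.2;0 0 0 0 0 0 -1;0 0 0 0 0 0 -1;0 0 0 0 0 0 -1;0 0 0 0 0 0 -1;0 0 0 0 0 0 -1';python3 -m jog '0 0 0 0 0 0 -1;0 0 0 0 0 -0.05 -1;0 0 0 0 0 -0.1 -1;0 0 0 0 0 -0.2 -1;0 0 0 0 0 -0.2 -1;0 0 0 0 0 -0.1 -1;0 0 0 0 0 0 -1'; python3 -c "
from h import *
p,W=snap('wrist','w10')"
```

```text
clock: 26.75
tool_pos: [0.4664, 0.0661, 0.1078]
orientation: [-180.0, 0.0, -90.0]
force: [-0.1, -0.3, -1.1]
opening: 0.0393
clock: 27.62
tool_pos: [0.4665, 0.0662, 0.1342]
orientation: [-180.0, 0.0, -90.0]
force: [-0.3, 0.7, -3.7]
opening: 0.0393
```

View pics/w10.png

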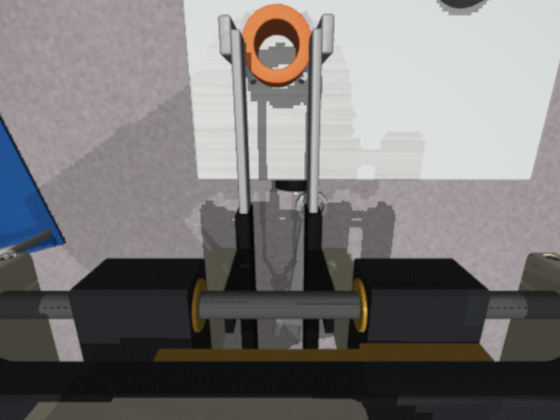

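The bushing is lifted in the jaws: force −3.7 N, opening 39 mm as expected. Raising to about 10 cm.

```bash
python3 -m jog '0 0 0 0 0 -0.1 -1;0 0 0 0 0 -0.3 -1;0 0 0 0 0 -0.4 -1;0 0 0 0 0 -0.4 -1;0 0 0 0 0 -0.4 -1;0 0 0 0 0 -0.2 -1;0 0 0 0 0 -0.1 -1;0 0 0 0 0 0 -1';python3 -m jog '0 0 0 0 0 0 -1;0 0 0 0 0 0 -1;0 0 0 0 0 0 -1;0 0 0 0 0 0 -1'; python3 -c "
from h import *
p,W=snap('wrist','w11')
k=(p[...,0].astype(int)>p[...,2]+60)&(W[...,2]>.15);k[:,:200]=0;k[:,360:]=0;q=W[k];t=q[q[:,2]>q[:,2].max()-.006]
A=np.c_[t[:,:2]-t[:,:2].mean(0),np.ones(len(t))];print('bush top fit',np.linalg.lstsq(A,t[:,2],rcond=None)[0],rect(t[:,:2]))
k=np.zeros_like(k);k[100:200,232:255]=1;q=W[k];q=q[q[:,2]>.2];print('arm z',[round(np.median(q[(q[:,0]>a)&(q[:,0]<a+.02),2]),4) for a in (.52,.54,.56)])
p,W=snap('top','t11')
k=np.zeros(p.shape[:2],bool);k[180:245,350:430]=1;q=W[k&(W[...,2]>.05)&(W[...,2]<.08)];print('cover',rect(q[:,:2]),np.median(q[:,2]))
p,W=snap('scene','s11')
print(ctrl.get_obs())"
```

```text
clock: 28.68
tool_pos: [0.4663, 0.0661, 0.2097]
orientation: [180.0, 0.0, -90.0]
force: [-0.1, 0.7, -3.5]
opening: 0.0393
clock: 29.18
tool_pos: [0.4663, 0.0661, 0.2097]
orientation: [180.0, -0.0, -90.0]
force: [-0.0, 0.1, -3.3]
opening: 0.0393
bush top fit [-0.32320353  4.08435482  0.29255476] (array([496.1,  43.9]), array([14.1,  0.5]), 0.5)
arm z [np.float64(0.235), np.float64(0.2348), np.float64(nan)]
cover (array([ 513.1, -366.2]), array([188.4, 138. ]), 89.8) 0.06539778087375092
{'clock': 29.325, 'joint_pos': array([ 3.21027386e+01,  1.72365919e+00, -2.55349122e+01, -9.19164054e-04,
       -6.27433086e+01,  5.79111230e+01]), 'qvel': array([ 0.0419928 ,  0.01155326,  0.01910089,  0.03043401, -0.00241457,
       -0.0157286 ]), 'tau': array([ 1.42339602e-03, -3.17327249e+01,  2.92162013e+01,  7.15758160e+00,
        2.14801468e-01,  3.63109993e-04]), 'tool_pos': array([0.46634663, 0.06615563, 0.20975205]), 'orientation': array([ 1.79997973e+02, -3.06462670e-04, -8.99865594e+01]), 'force': array([-0.52100356, -0.70356023, -2.59523683]), 'moment': array([-0.07307269,  0.18038127, -0.0356446 ]), 'opening': 0.03930554151036825}
  return _methods._mean(a, axis=axis, dtype=dtype,
  ret = ret.dtype.type(ret / rcount)
```

View pics/s11.png

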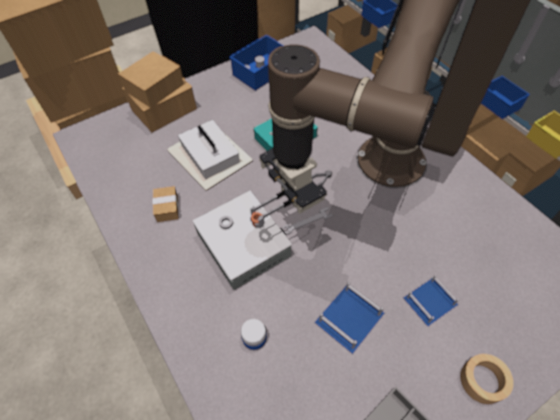

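View pics/w11.png

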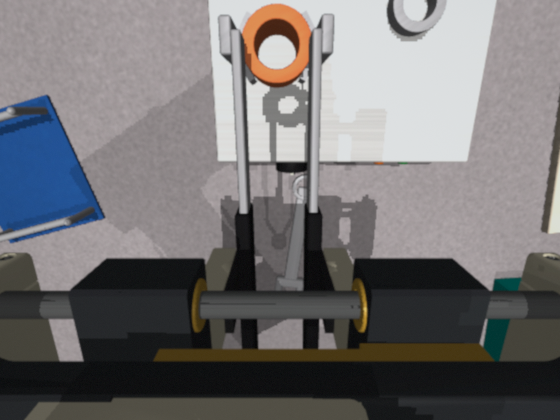

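The wrist view is unchanged from just after the grip: bushing level in the jaws at (277,45). The scene view shows the cover on the board and the ring on the plate. Handing in.

```bash
python3 -c "
from plant import ctrl
print(ctrl.close_job())"
```

```text
the job is handed in; nothing more can be done
None
```

The cover is on the white board, and the tongs are holding the bronze bushing about 10 cm above the hot plate. I handed the job in at about 29 s; no verdict was reported.

**Last checks**
- **Cover:** it stands upright and let go, its centre within about 5 mm of the board's centre.
- **Tongs:** the grip is steady, with the opening constant at 39.3 mm and a hanging load of about 3 N. The tongs arm lies level.
- **Bushing:** by the arm's rise since the grip, its underside is at about 0.185 m, some 102 mm above the plate. It showed no slip between the wrist pictures.
- **Other things:** the ring, grease tin, carton and spanner look unmoved by eye.

**What failed or went wrong**
- **Cover slip:** I started lifting before the fingers had fully shut, so the cover slid about 12 mm lower in the grip. Because of that, the first lowering pressed it on the board with about 39 N. I backed off and set it down gently.
- **Wrong turn:** early on I turned the wrist the wrong way and had to turn it back.
- **Tilt check:** my numeric check of the bushing's tilt picked up stray pixels and was useless. That it is upright rests on the pictures and the level tongs.

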